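# Load, close, pin and hold the contact-test jig

## Robot

A 6-joint arm with a two-finger parallel gripper is mounted at the origin on the work surface. World frame = base frame: x ahead of the robot, y to its left, z up, the work surface at z = 0. Lengths are in m, angles in rad, forces in N, time in s.
With the tool pointing down it reaches from about 0.225 to 0.875 m from the base axis. Payload 3.4 kg.
Tool frame: the origin (TCP) lies midway between the tips of the shut fingers; the grasp point (between the pads) lies 19 mm behind it; z points along the fingers, y is the line along which they close (so a half turn about z gives the same grasp; the last joint's range is limited). The gripper opens to 85 mm and grips with 20 to 120 N. Pads are 22 mm wide; open, the fingers measure 114 mm over their backs; the gripper's body (76 mm by 85 mm) begins 54 mm behind the grasp point. The pads swing forward as they close: fully open they stand 13 mm farther back than shut.
Start: joints at [-1.349, 0.276, 1.505, -0, 1.361, -0.121], TCP at [0.193, -0.542, 0.231] pointing down, gripper open.
Joint ranges: [-2.89, 2.89], [-0.75, 2.08], [0.22, 2.7], [-1.18, 4.32], [0.11, 2.71], [-2.7, 2.7]. Speed limits (rad/s): [2.57, 2.57, 3.14, 3.14, 3.14, 3.14].

## Interface

Orientations are given as a 3x3 rotation matrix whose columns are the frame's x, y, z axes.
In Python, from bench import ctrl gives the robot as it stands.
- The arm moves only by the tool apply_moves, never from a script. Its argument "plan" is a list of rows, each a list of 5 numbers: the opening, from 0 (shut) to 1 (fully open), then the shift along the tool's x, y, z in m, then the turn about the tool's z in rad. In form: [[grip, tx, ty, tz, yaw], ...]. A call has exactly 8 rows; each row is the pose to reach, as a shift and turn from the pose commanded when the call began, along the tool's axes at that moment; what a row does not reach only later rows make up. A row lasts 1/10 s, in which the tool goes at most 50 mm and 8.59 degrees, less where a joint would pass 70% of its speed; a pose out of reach is approached as far as the arm can. A call with a gripper value outside its range is refused whole. The fingers move at their own pace and stop on an object; "squeeze" is the grip in N (left out, the last holds). Time passes only in rows, so rows that repeat a pose let the fingers close, or fill a call up. It gives the time, the measured TCP pose, the force, the opening and the grip force at its end, in the units of the state.
- ctrl.observe(): the state, without advancing time (a new reading comes with each control period).
- ctrl.grab_frame(name): name is "side" or "top" or "wrist"; returns the picture (400x640x3 uint8, red, green, blue); there is no depth.
- ctrl.camera_model(name): a dict with "vertical_fov" (degrees; the focal length in pixels is half the picture's height over the tangent of half this angle, whatever the lens; pixels are square), "cx", "cy" (the principal point, pixels), "extrinsics" (4x4, takes a point from camera to world coordinates). Camera axes: x right, y up, looking along -z (the intrinsics and any distortion apply to the point x, -y, -z); pixel columns grow to the right and rows downward; lengths in m; the calibration is good to about 2 mm. A picture is of the moment at which its call begins: read the wrist's pose just before it. camera_model takes no time and is no camera call; for the wrist camera it gives the pose at the moment of the call.
- ctrl.sign_off(): hands the job in; it is judged then, once.
Trained networks look in the newest picture that a camera, given by its name, has taken for a name from the list of things; names that differ only in an ending like _2 or _b are one class to them, and where a whole thing is asked for, a point or a joint stands for the part that bears it (a point fixed in the world has none). Each returns a list of dicts, best first, with "conf" (0 to 1); they miss things now and then, are a little off and sometimes report something else, mostly with a low value. They report only what shows in the picture. A call takes as long as a camera call. They do not tell look-alikes from the thing itself.
- ctrl.outline_of(camera, query): "region" (400x640 bool, what is visible of it) and "pixel" ([row, column] in pixels, amid what is visible of it).
The state is a dict: "t": time; "q": joint angles; "qvel": joint speeds; "tau": joint torques, N m; "position": TCP position; "tool_rot": TCP orientation; "wrist_force": force on the tool from outside, world axes, zero at the start; "moment": the same for the moment, N m; "grip_width": finger opening in m; "grasp_force": force on a finger pad.
Only numpy, scipy, OpenCV 4.12 (cv2) and the standard library are available. Lean on these libraries where they do the work, as an engineer would, in place of code of your own. Each camera call takes 0.05 s, during which the arm holds its last target. There are 200 camera calls.

## Task

Test the loose unit: lay it in the open hinged jig between the locating dowels, brass boss up, let go of it, and swing the jig's lid down onto it. Then take the thicker of the two guide pins from the wooden block, push it down through the hole in the lid into the jig's pillar until its collar sits on the lid, and keep the lid pressed fully shut against the sprung contacts: finish while still pressing, do not let go. Leave the slim pin, the roll of tape and the torque wrench where they are.

Things in the scene. Friction and masses are not known exactly. Their poses are not given: they have to be found in the camera images.
- jig: hinged contact-test jig fixed to the bench: grey base plate 170 x 260 x 20 mm; origin mid-nest on the bench surface, z up. Its y axis points to the hinge: two posts carry the lid's hinge line, parallel to the jig's x, at y = +100, z = 87 mm. The pin pillar, 40 x 36 mm, top at z = 82 mm, stands at y = -80 mm. The nest lies between them
- nest (a point): mid-nest, 30 mm above the bench (jig axes): where the unit's origin is when pressed home on four rest buttons. Six 10 mm dowels (tapered tops, 58 mm above the bench, straight to 48) leave 99 x 67 mm for the unit, long side along jig x. Eight sprung brass contacts carry the unit about 8 mm higher until the lid presses it down (about 20 N in all)
- pillar_hole (a point): middle of the mouth of the pillar's hole, 15 mm wide, 52 mm deep, vertical, 82 mm above the bench
- lid (a joint): lid angle: 0 = fully shut (level), grows as it opens, about 1.8 standing open, stop 1.92. Damped hinge with some friction: the lid stays put within about 0.2 rad of upright; below about 1.3 it sinks by itself in 2 to 4 s onto the unit, where the contacts hold it ajar by about 0.07. Shutting it from there takes 8 to 12 N at its hole, kept up, or it lifts again
- lid_hinge (a point): middle of the lid's hinge line, mid-thickness, 87 mm above the bench. Lid: aluminium plate 150 mm wide (x), 10 mm thick, reaching 205 mm from the hinge, 0.5 kg, two rubber pads beneath. The point's axes turn with the lid about x: at joint 0 they are the jig's; -y points along the lid away from the hinge, z out of its outer face
- lid_handle (a point): middle of the lid's bar handle, a black bar 12 mm thick and 90 mm long parallel to the hinge line, 235 mm from it, in the plane of the lid (30 mm beyond the free edge); same axes as lid_hinge
- lid_hole (a point): middle of the lid's hole, 15 mm wide, on the lid's outer (upper) face, 180 mm from the hinge line; same axes as lid_hinge. With the lid shut it is over pillar_hole, 10 mm higher
- unit: the loose unit to test: black housing 96 x 64 mm (x, y) with an aluminium cover, 32 mm high, and on the middle of the cover a brass boss 36 mm wide, 14 mm high (top 46 mm above the underside). About 0.35 kg. Origin at the middle of the underside, z up, x along the long side; either way round is right
- guide_pin: the thicker guide pin, standing in a hole of the wooden block: steel shank 12 mm wide, 50 mm long with a tapered nose (last 10 mm, to 5 mm), collar 32 mm wide and 6 mm thick, above it a black round grip 24 mm wide, 32 mm high. Origin on the axis at the underside of the collar, z up along the grip. 0.09 kg
- guide_pin_tip (a point): middle of the guide pin's nose, 50 mm below its origin; pin axes
- pin_block: fixed wooden block 110 x 50 x 58 mm (x, y, z), origin at the middle of its underside; two holes, 15 mm wide and 54 mm deep, 56 mm apart along x, each with a pin whose collar rests on the block's top
- slim_pin: the slim guide pin in the block's other hole, not wanted now: shank 8 mm, collar 20 mm, grip 14 mm wide; otherwise like the thick one
- tape_roll: red tape roll lying flat, 104 mm wide, 50 mm high, bystander
- torque_wrench: torque wrench lying on the bench, 280 mm long along its x, about 25 mm high, bystander
- blue_bin: open blue bin, 160 x 110 x 75 mm, fixed to the bench, bystander; origin at the middle of the underside
Not all that is in view belongs to the job. What is shaped like the unit but pink or red is not meant.

How it is judged:
On the way, in this order (a step that is already met when the one before it is completed fails the run):
1. the unit lies level between the dowels, let go, the lid still open (horizontal distance between unit and nest below 0.006 m and z of unit in the frame of nest below 0.013 m and angle between the x axis of unit and the x axis of jig, either way round below 0.1 rad and angle between unit's own z axis and vertical below 0.1 rad and contact force between the fingers and unit below 0.3 N and value of joint lid above 1.2 rad), for 0.2 s.
2. the lid has come down onto the unit (value of joint lid below 0.15 rad), for 0.2 s.
3. the guide pin has gone through the lid into the pillar (horizontal distance between guide_pin_tip and pillar_hole below 0.005 m and z of guide_pin_tip in the frame of pillar_hole below -0.015 m and value of joint lid below 0.15 rad), for 0.1 s.
At the end, for the whole second after the job is handed in: Through the last second the robot presses (over 2 N on pin or jig): lid under 0.02 rad; pin upright, nose 35 mm or more below the pillar's mouth and within 5 mm of its axis; unit boss up in the nest (within 6 mm, 0.1 rad), at most 4 mm above the rest buttons (value of joint lid below 0.02 rad and horizontal distance between guide_pin_tip and pillar_hole below 0.005 m and z of guide_pin_tip in the frame of pillar_hole below -0.035 m and angle between guide_pin's own z axis and vertical below 0.12 rad and horizontal distance between unit and nest below 0.006 m and z of unit in the frame of nest below 0.004 m and angle between the x axis of unit and the x axis of jig, either way round below 0.1 rad and angle between unit's own z axis and vertical below 0.1 rad and (contact force between any of the fingers, the arm and guide_pin above 2 N or contact force between any of the fingers, the arm and jig above 2 N)); the arm keeps its last pose, push and grip.
It fails at once if the slim pin is taken out or upset (distance of slim_pin from where it was at the start of the episode above 0.02 m).
It fails at once if the tape roll is moved (distance of tape_roll from where it was at the start of the episode above 0.03 m).
It fails at once if the torque wrench is moved (distance of torque_wrench from where it was at the start of the episode above 0.03 m).
It also fails if it takes over 64 s, if anything falls off the work surface, if the arm or the gripper's body presses on something with over 40 N, if the wrist force passes 120 N, or if a joint passes its speed limit or range.

## Working session

There is one attempt and no reset: what is moved stays moved. The work goes in short steps, Python scripts to look and compute and a tool call to move; the robot and the scene stay as the last step left them, time stands still between calls to the robot, and variables do not carry over. Pictures are saved under pics/ and viewed, at most 10 in all, crops included, and the job is handed in when it is done.

Besides the shell and the picture viewer there is one more tool, called after "Request:" as name(argument=value, ...), one argument or row to a line, values as JSON. apply_moves: Moves the arm, as the interface text tells. Its arguments: {"type":"object","properties":{"plan":{"type":"array","items":{"type":"array","items":{"type":"number"}}},"squeeze":{"type":"number"}},"required":["plan"]}

```bash
ls; mkdir -p pics
python3 - <<'E'
from bench import ctrl
import cv2,numpy as np
s=ctrl.observe();print(s['t'],s['position'],s['tool_rot'],s['grip_width'])
for n in['side','top']:
    im=ctrl.grab_frame(n);cv2.imwrite(f'pics/{n}0.png',im[:,:,::-1]);np.save(f'pics/{n}0.npy',im)
    print(n,ctrl.camera_model(n))
    for q in['unit','guide_pin','slim_pin','jig','lid','lid_handle','pin_block','tape_roll','torque_wrench','blue_bin']:
        print(q,[(round(d['conf'],2),np.round(d['pixel']).tolist(),int(d['region'].sum())) for d in ctrl.outline_of(n,q)][:4])
E
```

```text
pics
0.0 [ 0.19313835 -0.54102602  0.23042337] [[ 9.41833326e-01  3.36080085e-01 -4.03947829e-04]
 [ 3.36080251e-01 -9.41831619e-01  1.80737326e-03]
 [ 2.26971321e-04 -1.83800326e-03 -9.99998285e-01]] 0.08567453675130242
side {'vertical_fov': 45.2736509481977, 'cx': 317.9595786178639, 'cy': 201.36118712196472, 'extrinsics': array([[ 0.92808643,  0.22682981, -0.29530292,  0.20993184],
       [-0.3721449 ,  0.53776577, -0.75651579, -0.90884565],
       [-0.01279653,  0.81200752,  0.58350667,  0.7239893 ],
       [ 0.        ,  0.        ,  0.        ,  1.        ]])}
unit [(0.6, [241.0, 325.0], 1254), (0.58, [355.0, 246.0], 1845), (0.56, [204.0, 214.0], 980)]
guide_pin [(0.76, [272.0, 373.0], 287)]
slim_pin [(0.7, [277.0, 346.0], 135)]
jig [(0.73, [139.0, 287.0], 9143), (0.51, [100.0, 284.0], 4710)]
lid [(0.85, [105.0, 283.0], 4716)]
lid_handle [(0.96, [103.0, 284.0], 4794), (0.39, [144.0, 355.0], 607)]
pin_block [(0.66, [296.0, 358.0], 2021)]
tape_roll [(0.65, [196.0, 405.0], 1355), (0.22, [249.0, 423.0], 4659)]
torque_wrench [(0.73, [146.0, 360.0], 586), (0.62, [104.0, 283.0], 4742)]
[... 264 characters left out ...]

       [-0.03306696,  0.15937798,  0.98666369,  1.07442382],
       [ 0.        ,  0.        ,  0.        ,  1.        ]])}
unit [(0.74, [217.0, 363.0], 1010), (0.74, [319.0, 457.0], 1226), (0.6, [291.0, 262.0], 1138), (0.58, [186.0, 186.0], 5183)]
guide_pin [(0.65, [200.0, 442.0], 163)]
slim_pin [(0.61, [184.0, 184.0], 5388)]
jig [(0.73, [107.0, 337.0], 1039), (0.57, [200.0, 232.0], 11967)]
lid []
lid_handle [(0.78, [187.0, 184.0], 5237), (0.38, [201.0, 234.0], 11607)]
pin_block [(0.62, [219.0, 436.0], 964), (0.6, [203.0, 232.0], 11937)]
tape_roll [(0.58, [106.0, 328.0], 993)]
torque_wrench [(0.61, [110.0, 219.0], 732), (0.59, [201.0, 229.0], 11732)]
blue_bin [(0.59, [140.0, 406.0], 3441)]
```

View pics/side0.png

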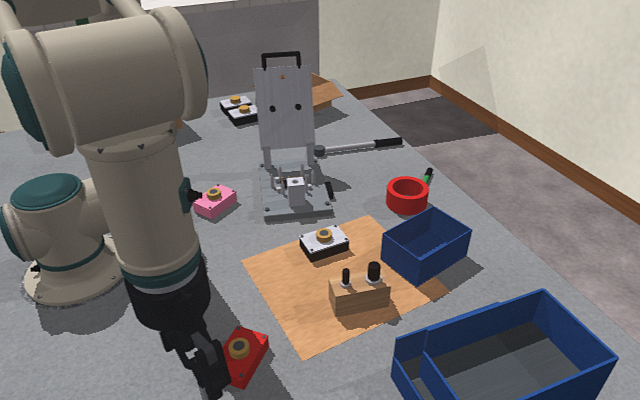

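View pics/top0.png

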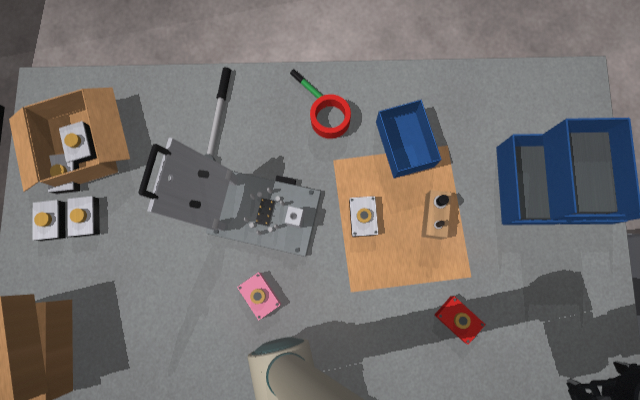

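The tabletop has several units: white/aluminium with black housing on the mat (top 217,363; side 241,325), pink (295,260), red (320,460), and others by the cardboard box at the far left. The one on the mat fits, being loose, black and aluminium, and near the jig. The others are the wrong colour or packed away. I'll confirm it in an enlarged crop.

Run:
```python
import cv2,numpy as np
t=cv2.imread('pics/top0.png');s=cv2.imread('pics/side0.png')
z=lambda a:cv2.resize(a,None,fx=3,fy=3,interpolation=cv2.INTER_CUBIC)
c=np.zeros((600,780,3),np.uint8)
c[:360]=z(t[150:270,205:465]);c[360:,:300]=z(s[150:230,255:355]);c[360:,310:310+390]=z(s[222:302,285:415])
cv2.imwrite('pics/crop1.png',c)
```

```text
(no output)
```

View pics/crop1.png

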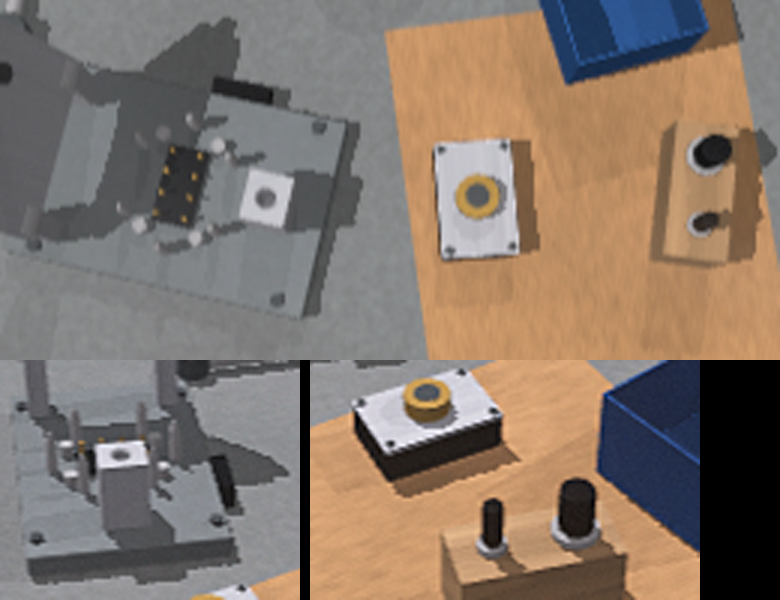

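The crop shows the mat unit as black housing with an aluminium cover and a brass boss up (crop 478,195), so it is the one. The thick pin is the upper one in the top view (706,152), and the slim pin is at (704,222). The pillar hole is at crop (266,198).

```bash
cat > h.py <<'E'
import numpy as np
from bench import ctrl
from scipy.optimize import least_squares
def proj(m,P):
    E=m['extrinsics'];p=(np.atleast_2d(P)-E[:3,3])@E[:3,:3]
    f=200/np.tan(np.radians(m['vertical_fov']/2))
    return np.c_[m['cx']-f*p[:,0]/p[:,2],m['cy']+f*p[:,1]/p[:,2]]
def ray(m,uv,z):
    E=m['extrinsics'];f=200/np.tan(np.radians(m['vertical_fov']/2))
    d=E[:3,:3]@np.array([(uv[0]-m['cx'])/f,-(uv[1]-m['cy'])/f,-1.]);o=E[:3,3]
    return o+d*(z-o[2])/d[2]
def place(p,P):
    c,s=np.cos(p[2]),np.sin(p[2]);P=np.asarray(P,float)
    return np.c_[p[0]+c*P[:,0]-s*P[:,1],p[1]+s*P[:,0]+c*P[:,1],P[:,2]]
def fit(obs,x0):  # obs: list of (model, local pts, px)
    r=lambda p:np.concatenate([(proj(m,place(p,L))-px).ravel() for m,L,px in obs])
    s=least_squares(r,x0,loss='soft_l1');return s.x,np.round(r(s.x).reshape(-1,2),1).tolist()
E
python3 - <<'E'
from h import *
T=ctrl.camera_model('top');S=ctrl.camera_model('side')
t=lambda *a:np.array(a)/3+[205,150]
s1=lambda *a:(np.array(a)-[0,360])/3+[255,150]
s2=lambda *a:(np.array(a)-[310,360])/3+[285,222]
print('hole top',ray(T,t([266,198])[0],.082),'side',ray(S,s1([121,455])[0],.082))
print('boss top',ray(T,t([478,195])[0],.046),'side',ray(S,s2([428,390])[0],.046))
print('pin top',ray(T,t([713,147])[0],.096),ray(T,t([706,153])[0],.063),'side',ray(S,s2([577,486])[0],.096),ray(S,s2([575,528])[0],.063))
print('slim',ray(T,t([706,220])[0],.096),'side',ray(S,s2([492,502])[0],.096))
# unit
U=[[.048,.032,.032],[.048,-.032,.032],[-.048,-.032,.032],[-.048,.032,.032]]
ut=t([433,145],[511,139],[521,252],[443,260]);b=[[0,0,.046]]
print('unit T',fit([(T,U,ut),(T,b,t([478,195]))],[.4,-.1,.1]))
Su=s2([460,369],[501,413],[393,455],[352,403])
print('unit S',fit([(S,U,Su),(S,b,s2([428,390]))],[.4,-.1,.1]))
# jig: base corners right, pillar corners
J=[[.085,-.13,.02],[-.085,-.13,.02],[.02,-.098,.082],[-.02,-.098,.082],[-.02,-.062,.082],[.02,-.062,.082],[0,-.08,.082]]
jt=t([347,122],[303,318],[297,173],[289,227],[239,222],[248,168],[266,198])
print('jig T',fit([(T,J,jt)],[.4,.1,-.2]))
Js=[[.085,-.13,.02],[-.085,-.13,.02],[.02,-.098,.082],[-.02,-.098,.082],[-.02,-.062,.082],[.02,-.062,.082],[0,-.08,.082]]
js=s1([234,541],[28,557],[150,464],[97,468],[96,443],[146,440],[121,455])
print('jig S',fit([(S,Js,js)],[.4,.1,-.2]))
E
```

```text
hole top [0.51305989 0.02438051 0.082     ] side [0.51463464 0.02121654 0.082     ]
boss top [ 0.51923373 -0.14502124  0.046     ] side [ 0.52265246 -0.14373899  0.046     ]
pin top [ 0.54858246 -0.32309897  0.096     ] [ 0.54950693 -0.32595915  0.063     ] side [ 0.54991202 -0.32471173  0.096     ] [ 0.54860253 -0.32842984  0.063     ]
slim [ 0.49185335 -0.31502772  0.096     ] side [ 0.49438916 -0.31725035  0.096     ]
unit T (array([ 0.51839003, -0.14511805,  0.07203322]), [[0.0, -0.3], [-0.3, -0.3], [0.1, 0.4], [0.1, -0.2], [0.0, 0.3]])
unit S (array([ 0.52068882, -0.14735571,  0.12174226]), [[0.4, -1.3], [1.4, -0.5], [-0.6, -0.1], [-0.5, 0.5], [-0.2, 1.2]])
jig T (array([ 0.52886229,  0.10293295, -0.19481201]), [[1.2, -0.5], [2.8, 0.5], [-1.2, 1.4], [-1.9, -0.1], [-0.2, -1.3], [0.3, 0.3], [-0.0, -0.1]])
jig S (array([ 0.53716699,  0.10065849, -0.25972708]), [[0.1, 0.3], [-0.8, 0.8], [-0.3, -0.2], [0.8, -0.2], [0.1, 0.0], [-0.4, -0.2], [0.5, -0.6]])
```

Request:
apply_moves(
  plan=[
    [1, 0.04, -0.024, 0, 0.05],
    [1, 0.08, -0.048, 0, 0.1],
    [1, 0.12, -0.072, 0, 0.15],
    [1, 0.16, -0.096, 0, 0.2],
    [1, 0.2, -0.12, 0, 0.265],
    [1, 0.24, -0.144, 0, 0.265],
    [1, 0.28, -0.168, 0, 0.265],
    [1, 0.32, -0.192, 0, 0.265],
  ],
  squeeze=60,
)

```text
t: 1.9
position: [0.4311, -0.2516, 0.2316]
tool_rot: [[0.997, 0.078, 0.001], [0.078, -0.997, -0.001], [0.001, 0.001, -1.0]]
wrist_force: [0.4, -0.7, 0.1]
grip_width: 0.0853
grasp_force: 0.0
```

```bash
cat >> h.py <<'E'
def go(x,y,z,ang=None):  # world target -> tool shift; ang = wanted world angle of tool x
    s=ctrl.observe();R=s['tool_rot'];d=R.T@(np.array([x,y,z])-s['position']);a=np.arctan2(R[1,0],R[0,0])
    dy=0 if ang is None else (a-ang+np.pi/2)%np.pi-np.pi/2
    print('t',round(s['t'],2),'pos',np.round(s['position'],4),'ang',round(a,4),'F',np.round(s['wrist_force'],1),'w',round(s['grip_width'],4),'g',round(s['grasp_force'],1),'=> shift',np.round(d,4),'yaw',round(dy,3),'zaxis',np.round(R[:,2],3))
E
python3 -c "
from h import *
go(.519,-.146,.25,.078)"
```

```text
t 1.9 pos [ 0.4311 -0.2516  0.2316] ang 0.0776 F [ 0.4 -0.7  0.1] w 0.0853 g 0.0 => shift [ 0.0958 -0.0985 -0.0184] yaw -0.0 zaxis [ 0.001 -0.001 -1.   ]
```

Request:
apply_moves(
  plan=[
    [1, 0.032, -0.033, 0, 0],
    [1, 0.064, -0.066, 0, 0],
    [1, 0.096, -0.098, 0, 0],
    [1, 0.096, -0.098, 0, 0],
    [1, 0.096, -0.098, 0, 0],
    [1, 0.096, -0.098, 0, 0],
    [1, 0.096, -0.098, 0, 0],
    [1, 0.096, -0.098, 0, 0],
  ],
)

```text
t: 2.7
position: [0.5175, -0.1491, 0.2314]
tool_rot: [[0.997, 0.076, -0.0], [0.076, -0.997, -0.0], [-0.0, 0.0, -1.0]]
wrist_force: [0.8, 0.3, -0.6]
grip_width: 0.085
grasp_force: 0.0
```

Run:
```python
from h import *
import cv2
go(.519,-.146,.25,.078)
m=ctrl.camera_model('wrist');im=ctrl.grab_frame('wrist');cv2.imwrite('pics/w1.png',im[:,:,::-1]);print(m)
for q in['unit']:
    for d in ctrl.outline_of('wrist',q)[:3]: print(d['conf'],d['pixel'],cv2.minAreaRect(np.argwhere(d['region'])[:,::-1].astype(np.float32)))
```

```text
t 2.7 pos [ 0.5175 -0.1491  0.2314] ang 0.0758 F [ 0.8  0.3 -0.6] w 0.085 g 0.0 => shift [ 0.0017 -0.003  -0.0186] yaw -0.002 zaxis [-0. -0. -1.]
{'vertical_fov': 63.41528760255983, 'cx': 317.2280417972062, 'cy': 201.5552689492379, 'extrinsics': array([[ 7.57295660e-02,  9.54615777e-01,  2.88051648e-01,
         5.90562135e-01],
       [-9.97128393e-01,  7.25084612e-02,  2.18515655e-02,
        -1.43022528e-01],
       [-2.63325686e-05, -2.88879286e-01,  9.57365530e-01,
         3.73554965e-01],
       [ 0.00000000e+00,  0.00000000e+00,  0.00000000e+00,
         1.00000000e+00]])}
0.94 [167.5, 315.8] ((314.5, 170.5), (89.0, 61.0), 90.0)
0.9 [295.6, 100.2] ((95.44639587402344, 300.51837158203125), (74.82966613769531, 66.01007080078125), 49.26789093017578)
```

View pics/w1.png

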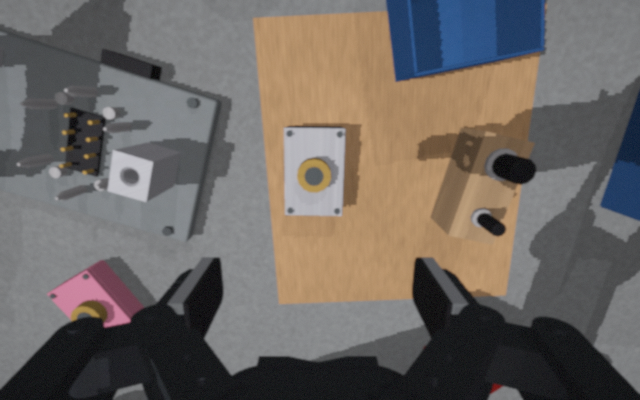

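The wrist view shows the unit (centre 314,174) aligned with the tool, the pillar hole at (130,177), the thick pin collar at (498,167) and the slim pin at (484,216).

Run:
```python
from h import *
T=ctrl.camera_model('top');S=ctrl.camera_model('side');W=ctrl.camera_model('wrist')
t=lambda *a:np.array(a)/3+[205,150]
s1=lambda *a:(np.array(a)-[0,360])/3+[255,150]
A=lambda *a:np.array(a,float)
U=[[.048,.032,.032],[.048,-.032,.032],[-.048,-.032,.032],[-.048,.032,.032],[0,0,.046]]
print('unit W',fit([(W,U,A([284.5,127],[345,127],[343,216],[286,216],[314,174]))],[.52,-.145,.1]))
J=[[.085,-.13,.02],[-.085,-.13,.02],[.02,-.098,.082],[-.02,-.098,.082],[-.02,-.062,.082],[.02,-.062,.082],[0,-.08,.082]]
jw=A([220,102],[187,242],[157,158],[147,200],[105,192],[112,150],[130,177])
print('jig W',fit([(W,J,jw)],[.53,.1,-.2]))
jt=t([347,122],[303,318],[297,173],[289,227],[239,222],[248,168],[266,198]);js=s1([234,541],[28,557],[150,464],[97,468],[96,443],[146,440],[121,455])
print('jig all',fit([(W,J,jw),(T,J,jt),(S,J,js)],[.53,.1,-.2])[0])
print('hole',ray(W,[130,177],.082),'pin',ray(W,[498,167],.064),ray(W,[517,169],.096),'slim',ray(W,[484,216],.064))
```

```text
unit W (array([ 0.51980277, -0.14518084,  0.0733316 ]), [[-1.1, 0.1], [0.5, 0.2], [0.1, -0.7], [-0.2, -0.9], [0.4, 1.7]])
jig W (array([ 0.53205898,  0.10272226, -0.22574603]), [[1.6, -0.8], [3.7, 2.3], [-4.9, 3.4], [-1.5, 1.7], [1.8, -1.3], [0.1, -0.5], [-0.8, -0.8]])
jig all [ 0.53248887  0.1024068  -0.22562818]
hole [0.51346755 0.02406818 0.082     ] pin [ 0.54578331 -0.32159413  0.064     ] [ 0.549955   -0.31999109  0.096     ] slim [ 0.49526829 -0.31935256  0.064     ]
```

Request:
apply_moves(
  plan=[
    [1, 0.002, -0.004, 0.05, 0],
    [1, 0.002, -0.004, 0.1, 0],
    [1, 0.002, -0.004, 0.15, 0],
    [1, 0.002, -0.004, 0.19, 0],
    [1, 0.002, -0.004, 0.215, 0],
    [1, 0.002, -0.004, 0.227, 0],
    [1, 0.002, -0.004, 0.227, 0],
    [0.5, 0.002, -0.004, 0.227, 0],
  ],
)

```text
t: 3.6
position: [0.5209, -0.1445, 0.0053]
tool_rot: [[0.997, 0.077, 0.002], [0.077, -0.997, -0.001], [0.002, 0.001, -1.0]]
wrist_force: [-1.0, 0.4, 0.0]
grip_width: 0.0731
grasp_force: 0.0
```

Request:
apply_moves(
  plan=[
    [0.3, 0, 0, 0, 0],
    [0.3, 0, 0, 0, 0],
    [0.3, 0, 0, 0, 0],
    [0.3, 0, 0, 0, 0],
    [0.3, 0, 0, -0.03, 0],
    [0.3, 0, 0, -0.08, 0],
    [0.3, 0, 0, -0.13, 0],
    [0.3, 0, 0, -0.18, 0],
  ],
)

```text
t: 4.4
position: [0.519, -0.1434, 0.186]
tool_rot: [[0.997, 0.078, -0.001], [0.078, -0.997, 0.0], [-0.001, -0.0, -1.0]]
wrist_force: [1.1, -0.2, -4.8]
grip_width: 0.0627
grasp_force: 69.2
```

```bash
python3 -c "
from h import *
go(.5325,.1025,.2,-.226)"
```

```text
t 4.4 pos [ 0.519  -0.1434  0.186 ] ang 0.078 F [ 1.1 -0.2 -4.8] w 0.0627 g 69.2 => shift [ 0.0326 -0.2441 -0.0139] yaw 0.304 zaxis [-0.001  0.    -1.   ]
```

Request:
apply_moves(
  plan=[
    [0.3, 0.006, -0.04, -0.014, 0.06],
    [0.3, 0.012, -0.08, -0.014, 0.12],
    [0.3, 0.018, -0.12, -0.014, 0.18],
    [0.3, 0.023, -0.16, -0.014, 0.24],
    [0.3, 0.028, -0.2, -0.014, 0.304],
    [0.3, 0.033, -0.244, -0.014, 0.304],
    [0.3, 0.033, -0.244, -0.014, 0.304],
    [0.3, 0.033, -0.244, -0.014, 0.304],
  ],
)

```text
t: 5.2
position: [0.5329, 0.1029, 0.198]
tool_rot: [[0.975, -0.221, -0.001], [-0.221, -0.975, -0.001], [-0.001, 0.001, -1.0]]
wrist_force: [0.3, -0.9, -4.1]
grip_width: 0.0628
grasp_force: 69.3
```

Run:
```python
from h import *
import cv2,pickle
go(.5325,.1025,.2,-.226)
m=ctrl.camera_model('wrist');im=ctrl.grab_frame('wrist');cv2.imwrite('pics/w2.png',im[:,:,::-1]);pickle.dump(m,open('w2.pkl','wb'))
```

```text
t 5.2 pos [0.5329 0.1029 0.198 ] ang -0.2232 F [ 0.3 -0.9 -4.1] w 0.0628 g 69.3 => shift [-0.0004  0.0004 -0.002 ] yaw 0.003 zaxis [-0.001 -0.001 -1.   ]
```

View pics/w2.png

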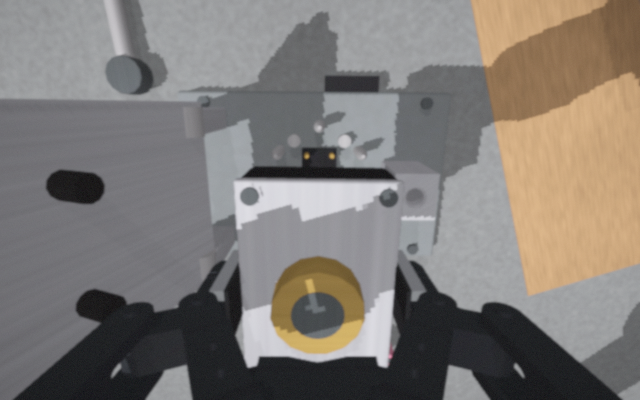

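The view shows the held unit in the lower middle with its cover's front corners at (237,181) and (397,181). Behind it are the jig plate's far corners, (182,92) and (452,93), and the pillar hole at (416,197).

Run:
```python
from h import *
import pickle
W=pickle.load(open('w2.pkl','rb'));A=lambda *a:np.array(a,float)
J=[[.085,-.13,.02],[.085,.13,.02],[0,-.08,.082]]
p,r=fit([(W,J,A([452,93],[182,92],[416,197]))],[.5325,.1025,-.226]);print(p,r)
h=ray(W,[416,197],.082);print('hole',h, 'pred from jig',place([.5325,.1025,-.226],[[0,-.08,.082]]))
c,s=np.cos(-.226),np.sin(-.226)
for px in([318,127],[294,141],[345,141],[279,153],[361,155]):
    for z in(.058,.03):
        d=ray(W,px,z)[:2]-p[:2];print(px,z,np.round([c*d[0]+s*d[1],-s*d[0]+c*d[1]],4))
zb=.198-.005
for zz in(zb,zb-.003,zb+.003):
    P=[ray(W,q,zz+.032) for q in([237,182],[397,182])];B=ray(W,[318,315],zz+.046)
    R=np.array([[.975,-.221],[-.221,-.975]])
    for q in P+[B]:print(np.round((q[:2]-[.5329,.1029])@R,4),end=' ')
    print(np.linalg.norm(P[0]-P[1]))
```

```text
[ 0.53104671  0.10171034 -0.22459613] [[6.0, -0.6], [-1.5, 0.0], [-0.1, 0.9]]
hole [0.51396544 0.023504   0.082     ] pred from jig [[0.51457352 0.02453436 0.082     ]]
[318, 127] 0.058 [0.0557 0.0014]
[318, 127] 0.03 [0.0538 0.0013]
[294, 141] 0.058 [0.0439 0.022 ]
[294, 141] 0.03 [0.0408 0.024 ]
[345, 141] 0.058 [ 0.044  -0.0219]
[345, 141] 0.03 [ 0.041  -0.0243]
[279, 153] 0.058 [0.0335 0.0352]
[279, 153] 0.03 [0.0294 0.0385]
[361, 155] 0.058 [ 0.032  -0.0362]
[361, 155] 0.03 [ 0.0277 -0.0401]
[ 0.0459 -0.0297] [0.0459 0.0287] [-0.0005 -0.0002] 0.058337949847843226
[ 0.0452 -0.0304] [0.0452 0.0294] [-0.0027 -0.0002] 0.05985929540157748
[ 0.0466 -0.0289] [0.0466 0.0279] [ 0.0017 -0.0002] 0.056816604294108994
```

Request:
apply_moves(
  plan=[
    [0.3, 0, 0.001, 0.04, 0.002],
    [0.3, 0, 0.001, 0.08, 0.002],
    [0.3, 0, 0.001, 0.11, 0.002],
    [0.3, 0, 0.001, 0.123, 0.002],
    [0.3, 0, 0.001, 0.123, 0.002],
    [0.3, 0, 0.001, 0.123, 0.002],
    [0.3, 0, 0.001, 0.123, 0.002],
    [0.3, 0, 0.001, 0.123, 0.002],
  ],
)

```text
t: 6.05
position: [0.5346, 0.1007, 0.0766]
tool_rot: [[0.974, -0.227, 0.003], [-0.227, -0.974, -0.0], [0.003, -0.001, -1.0]]
wrist_force: [0.2, -1.0, -4.3]
grip_width: 0.0628
grasp_force: 69.2
```

Run:
```python
from h import *
import cv2,pickle
go(.5325,.1016,.075,-.225)
m=ctrl.camera_model('wrist');w=ctrl.grab_frame('wrist');pickle.dump(m,open('w3.pkl','wb'))
s=ctrl.grab_frame('side')
c=np.zeros((600,800,3),np.uint8);c[:250,:400]=cv2.resize(w,(400,250))
c[:]=0;c[:400,:640]=w;c[400:600,:]=cv2.resize(s[140:230,180:360],(400,200)).repeat(1,axis=1)[:, :400].copy() if 0 else 0
c[400:600,:400]=cv2.resize(s[140:230,190:370],(400,200),interpolation=cv2.INTER_CUBIC)
cv2.imwrite('pics/w3.png',c[:,:,::-1])
```

```text
t 6.05 pos [0.5346 0.1007 0.0766] ang -0.2286 F [ 0.2 -1.  -4.3] w 0.0628 g 69.2 => shift [-0.0023 -0.0004  0.0016] yaw -0.004 zaxis [ 0.003 -0.    -1.   ]
```

View pics/w3.png

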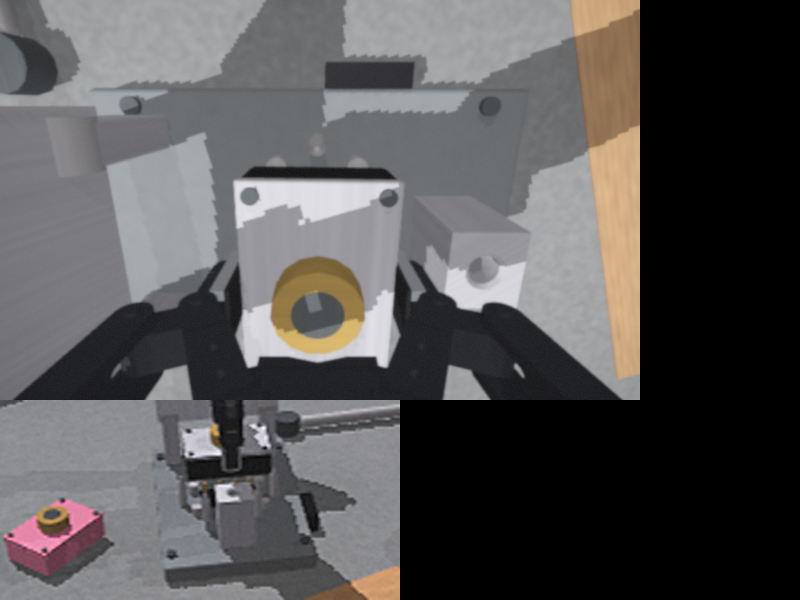

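The unit is centred laterally over the nest: its edges run 235–401, and the end dowel is at (317,145). The side view shows it just above the dowels, behind the pillar.

Run:
```python
from h import *
import pickle
W=pickle.load(open('w3.pkl','rb'))
h=ray(W,[483,270],.082);print(h)
p=[.5315,.1018,-.225];c,s=np.cos(p[2]),np.sin(p[2])
for px,z in([317,135],.058),([317,148],.045),([527,90],.02),([93,88],.02):
    d=ray(W,px,z)[:2]-p[:2];print(px,np.round([c*d[0]+s*d[1],-s*d[0]+c*d[1]],4))
go(.5325,.1016,.075,-.225)
```

```text
[0.51526975 0.0254682  0.082     ]
[317, 135] [ 0.0619 -0.    ]
[317, 148] [0.0539 0.    ]
[527, 90] [ 0.0839 -0.1221]
[93, 88] [0.0859 0.1301]
t 6.15 pos [0.5342 0.1009 0.0763] ang -0.2283 F [-0.5  1.  -4. ] w 0.0627 g 69.2 => shift [-0.0018 -0.0003  0.0013] yaw -0.003 zaxis [ 0.002 -0.    -1.   ]
```

Request:
apply_moves(
  plan=[
    [0.3, -0.002, 0, 0.006, 0],
    [0.3, -0.002, 0, 0.012, 0],
    [0.3, -0.002, 0, 0.016, 0],
    [0.3, -0.002, 0, 0.018, 0],
    [0.3, -0.002, 0, 0.018, 0],
    [0.3, -0.002, 0, 0.018, 0],
    [0.3, -0.002, 0, 0.018, 0],
    [0.3, -0.002, 0, 0.018, 0],
  ],
)

```text
t: 6.95
position: [0.5317, 0.1014, 0.0574]
tool_rot: [[0.974, -0.226, 0.0], [-0.226, -0.974, -0.0], [0.0, 0.0, -1.0]]
wrist_force: [-0.5, 0.4, -3.8]
grip_width: 0.0627
grasp_force: 69.3
```

```bash
python3 -c "
from h import *
go(.5325,.1016,.042,-.225)"
```

```text
t 6.95 pos [0.5317 0.1014 0.0574] ang -0.2282 F [-0.5  0.4 -3.8] w 0.0627 g 69.3 => shift [ 0.0008 -0.0004  0.0154] yaw -0.003 zaxis [ 0. -0. -1.]
```

Request:
apply_moves(
  plan=[
    [0.3, 0.0005, 0, 0.004, -0.003],
    [0.3, 0.0005, 0, 0.008, -0.003],
    [0.3, 0.0005, 0, 0.011, -0.003],
    [0.3, 0.0005, 0, 0.013, -0.003],
    [0.3, 0.0005, 0, 0.014, -0.003],
    [0.3, 0.0005, 0, 0.014, -0.003],
    [0.3, 0.0005, 0, 0.014, -0.003],
    [0.3, 0.0005, 0, 0.014, -0.003],
  ],
)

```text
t: 7.75
position: [0.5326, 0.1012, 0.0438]
tool_rot: [[0.975, -0.223, 0.001], [-0.223, -0.975, -0.0], [0.001, -0.0, -1.0]]
wrist_force: [0.3, -0.0, 4.2]
grip_width: 0.0628
grasp_force: 69.9
```

Request:
apply_moves(
  plan=[
    [0.9, 0, 0, 0, 0],
    [0.9, 0, 0, 0, 0],
    [0.9, 0, 0, 0, 0],
    [0.9, 0, 0, -0.01, 0],
    [0.9, 0, 0, -0.03, 0],
    [0.9, 0, 0, -0.07, 0],
    [0.9, 0, 0, -0.12, 0],
    [0.9, 0, 0, -0.16, 0],
  ],
)

```text
t: 8.55
position: [0.5324, 0.1014, 0.2065]
tool_rot: [[0.975, -0.223, 0.002], [-0.223, -0.975, 0.0], [0.002, -0.001, -1.0]]
wrist_force: [0.8, -0.6, 0.1]
grip_width: 0.0771
grasp_force: 0.0
```

Run:
```python
from h import *
import cv2,pickle
go(.5325,.1016,.2,-.225)
m=ctrl.camera_model('wrist');w=ctrl.grab_frame('wrist');pickle.dump(m,open('w4.pkl','wb'))
s=ctrl.grab_frame('side')
c=np.zeros((600,640,3),np.uint8);c[:400]=w
c[400:,:400]=cv2.resize(s[140:230,190:370],(400,200),interpolation=cv2.INTER_CUBIC)
cv2.imwrite('pics/w4.png',c[:,:,::-1])
```

```text
t 8.55 pos [0.5324 0.1014 0.2065] ang -0.2252 F [ 0.8 -0.6  0.1] w 0.0771 g 0.0 => shift [-0.     -0.0002  0.0065] yaw -0.0 zaxis [ 0.002  0.    -1.   ]
```

View pics/w4.png

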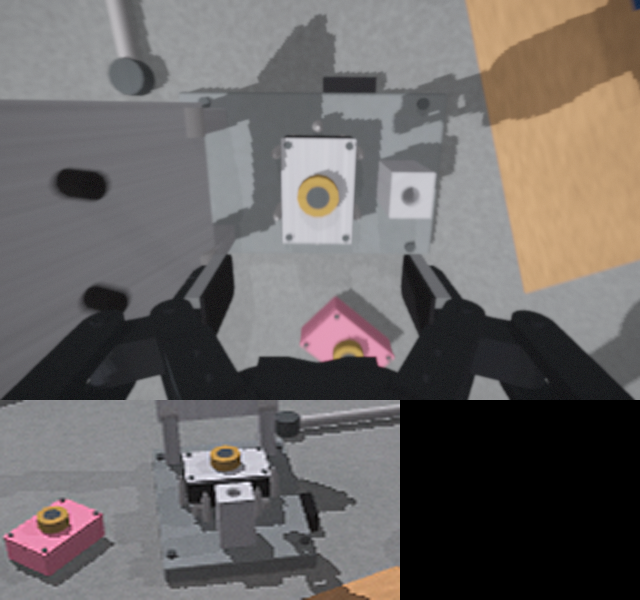

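The unit lies square in the nest (cover 283–356 × 137–243) and the side view shows it level. Next I need the lid angle and handle position.

Run:
```python
from h import *
import pickle
W=pickle.load(open('w4.pkl','rb'));T=ctrl.camera_model('top');S=ctrl.camera_model('side')
U=[[.048,.032,.07],[.048,-.032,.07],[-.048,-.032,.07],[-.048,.032,.07],[0,0,.084]]
print('unit',fit([(W,U,np.array([[283,137],[356,137],[351,243],[282,243],[318,196]],float))],[.53,.1,-.22]))
print('hole',ray(W,[411,196],.082))
p=[.5318,.1020,-.225]
for a in(1.7,1.75,1.8,1.85,1.9):
    H=[[x,.1-.235*np.cos(a),.087+.235*np.sin(a)] for x in(-.045,0,.045)]
    w=place(p,H);print(a,np.round(w[1],3),'side',np.round(proj(S,w)).tolist(),'top',np.round(proj(T,w)).tolist())
a=1.8
im=np.load('pics/side0.npy')[45:75,255:310].sum(2)<200;r=np.argwhere(im)+[45,255];print('side dark',r.min(0),r.max(0), r[r[:,0]<60].mean(0))
go(.5325,.1016,.2,-.225)
```

```text
unit (array([ 0.53051273,  0.10188806, -0.24393763]), [[-1.8, -0.1], [0.6, 1.3], [0.1, -0.5], [0.6, -1.7], [-0.2, 0.5]])
hole [0.51263373 0.02421521 0.082     ]
1.7 [0.561 0.229 0.32 ] side [[263.0, 57.0], [281.0, 56.0], [299.0, 55.0]] top [[165.0, 197.0], [171.0, 174.0], [178.0, 151.0]]
1.75 [0.563 0.24  0.318] side [[263.0, 56.0], [281.0, 55.0], [298.0, 54.0]] top [[159.0, 196.0], [166.0, 173.0], [173.0, 150.0]]
1.8 [0.566 0.252 0.316] side [[263.0, 56.0], [280.0, 55.0], [298.0, 54.0]] top [[154.0, 195.0], [161.0, 172.0], [167.0, 149.0]]
1.85 [0.569 0.263 0.313] side [[262.0, 56.0], [280.0, 54.0], [297.0, 53.0]] top [[149.0, 194.0], [155.0, 171.0], [162.0, 148.0]]
1.9 [0.571 0.274 0.309] side [[262.0, 55.0], [280.0, 54.0], [297.0, 53.0]] top [[144.0, 193.0], [150.0, 170.0], [157.0, 147.0]]
side dark [ 51 261] [ 70 300] [ 54.65044248 281.11061947]
t 8.65 pos [0.536  0.1017 0.2103] ang -0.2251 F [ 1.1  0.3 -0.7] w 0.0767 g 0.0 => shift [-0.0036  0.0009  0.0103] yaw -0.0 zaxis [ 0.014  0.001 -1.   ]
```

Request:
apply_moves(
  plan=[
    [1, 0, 0, -0.05, 0],
    [1, 0, 0, -0.1, 0],
    [1, 0, 0, -0.15, 0],
    [1, 0, 0, -0.2, 0],
    [1, 0, -0.04, -0.2, 0],
    [1, 0, -0.08, -0.2, 0],
    [1, 0, -0.12, -0.2, 0],
    [1, 0, -0.154, -0.2, 0],
  ],
)

```text
t: 9.45
position: [0.5664, 0.2532, 0.4027]
tool_rot: [[0.975, -0.223, -0.001], [-0.223, -0.975, -0.0], [-0.001, 0.0, -1.0]]
wrist_force: [0.1, -0.7, -1.2]
grip_width: 0.0853
grasp_force: 0.0
```

```bash
python3 -c "
from h import *
go(.566,.252,.28,-.225)"
```

```text
t 9.45 pos [0.5664 0.2532 0.4027] ang -0.2247 F [ 0.1 -0.7 -1.2] w 0.0853 g 0.0 => shift [0.     0.0012 0.1227] yaw 0.0 zaxis [-0.001 -0.    -1.   ]
```

Request:
apply_moves(
  plan=[
    [1, 0, 0, 0.04, 0],
    [1, 0, 0, 0.08, 0],
    [1, 0, 0, 0.11, 0],
    [1, 0, 0, 0.12, 0],
    [1, 0, 0.015, 0.12, 0],
    [1, 0, 0.03, 0.12, 0],
    [1, 0, 0.045, 0.12, 0],
    [1, 0, 0.06, 0.12, 0],
  ],
)

```text
t: 10.25
position: [0.5539, 0.1916, 0.2856]
tool_rot: [[0.975, -0.224, 0.005], [-0.224, -0.975, 0.001], [0.004, -0.002, -1.0]]
wrist_force: [0.9, 2.0, 2.1]
grip_width: 0.0854
grasp_force: 1.1
```

Request:
apply_moves(
  plan=[
    [1, 0, 0.015, 0, 0],
    [1, 0, 0.03, 0, 0],
    [1, 0, 0.045, 0, 0],
    [1, 0, 0.06, 0, 0],
    [1, 0, 0.075, 0, 0],
    [1, 0, 0.09, 0, 0],
    [1, 0, 0.105, 0, 0],
    [1, 0, 0.12, 0, 0],
  ],
)

```text
t: 11.05
position: [0.5259, 0.0747, 0.2831]
tool_rot: [[0.975, -0.223, -0.0], [-0.223, -0.975, -0.0], [-0.0, 0.0, -1.0]]
wrist_force: [1.5, 2.2, -0.4]
grip_width: 0.0854
grasp_force: 0.7
```

Run:
```python
from h import *
import cv2
go(.566,.252,.28,-.225)
cv2.imwrite('pics/s5.png',ctrl.grab_frame('side')[:,:,::-1])
```

```text
t 11.05 pos [0.5259 0.0747 0.2831] ang -0.2252 F [ 1.5  2.2 -0.4] w 0.0854 g 0.7 => shift [-0.0005 -0.1817  0.0031] yaw -0.0 zaxis [-0. -0. -1.]
```

View pics/s5.png

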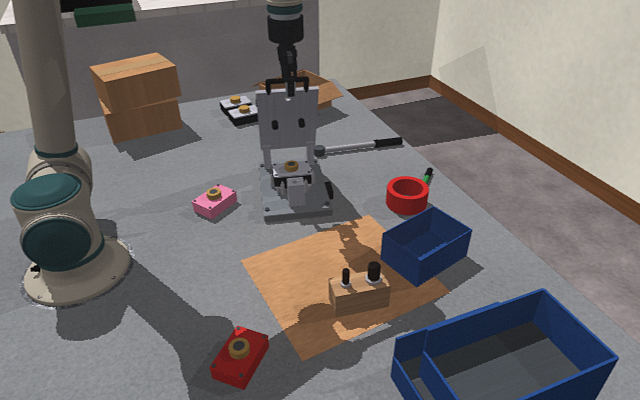

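The lid leans forward with its handle at (288,82), in contact with the rear finger. I'll push a bit further, then lift clear.

Request:
apply_moves(
  plan=[
    [1, 0, 0.015, 0, 0],
    [1, 0, 0.03, 0, 0],
    [1, 0, 0.045, 0, 0],
    [1, 0, 0.055, -0.03, 0],
    [1, 0, 0.055, -0.08, 0],
    [1, 0, 0.055, -0.12, 0],
    [1, 0, 0.055, -0.12, 0],
    [1, 0, 0.055, -0.12, 0],
  ],
)

```text
t: 11.9
position: [0.5142, 0.0215, 0.4041]
tool_rot: [[0.975, -0.224, 0.002], [-0.224, -0.975, -0.001], [0.002, 0.0, -1.0]]
wrist_force: [0.7, -0.4, -0.6]
grip_width: 0.0855
grasp_force: 0.0
```

Run:
```python
from h import *
import cv2
go(.549,-.323,.2,-.225)
s=ctrl.grab_frame('side')
for d in ctrl.outline_of('side','lid')[:2]+ctrl.outline_of('side','lid_handle')[:2]:
    r=np.argwhere(d['region']);print(d['conf'],d['pixel'],r.min(0),r.max(0))
m=s[60:200,250:330].sum(2)<120;r=np.argwhere(m)+[60,250];print(r[:,0].min(),r[r[:,0]<r[:,0].min()+6].mean(0))
S=ctrl.camera_model('side');p=[.5318,.1020,-.225]
for a in(1.3,1.2,1.1,1.0,.9,.7,.5,.3,.07):print(a,np.round(proj(S,place(p,[[0,.1-.235*np.cos(a),.087+.235*np.sin(a)]]))).tolist())
```

```text
t 11.9 pos [0.5142 0.0215 0.4041] ang -0.2258 F [ 0.7 -0.4 -0.6] w 0.0855 g 0.0 => shift [0.1106 0.3279 0.2044] yaw -0.001 zaxis [ 0.002 -0.001 -1.   ]
0.71 [129.8, 287.1] [108 258] [147 322]
0.71 [125.3, 287.6] [107 259] [148 322]
101 [104.64516129 259.48387097]
1.3 [[285.0, 72.0]]
1.2 [[286.0, 79.0]]
1.1 [[287.0, 86.0]]
1.0 [[288.0, 94.0]]
0.9 [[290.0, 103.0]]
0.7 [[292.0, 123.0]]
0.5 [[294.0, 144.0]]
0.3 [[296.0, 164.0]]
0.07 [[297.0, 186.0]]
```

Request:
apply_moves(
  plan=[
    [1, 0.014, 0.041, 0.01, -0.02],
    [1, 0.028, 0.082, 0.03, -0.04],
    [1, 0.042, 0.123, 0.05, -0.06],
    [1, 0.056, 0.164, 0.08, -0.08],
    [1, 0.07, 0.205, 0.11, -0.105],
    [1, 0.084, 0.246, 0.14, -0.105],
    [1, 0.098, 0.287, 0.16, -0.105],
    [1, 0.11, 0.328, 0.17, -0.105],
  ],
)

```text
t: 12.85
position: [0.5463, -0.3221, 0.229]
tool_rot: [[0.993, -0.119, -0.005], [-0.119, -0.993, 0.004], [-0.006, -0.004, -1.0]]
wrist_force: [1.3, 0.1, -0.0]
grip_width: 0.0852
grasp_force: 0.0
```

Request:
apply_moves(
  plan=[
    [1, 0, 0, 0, 0],
    [1, 0, 0, 0, 0],
    [1, 0, 0, 0, 0],
    [1, 0, 0, 0, 0],
    [1, 0, 0, 0, 0],
    [1, 0, 0, 0, 0],
    [1, 0, 0, 0, 0],
    [1, 0, 0, 0, 0],
  ],
)

```text
t: 13.65
position: [0.5481, -0.3216, 0.2336]
tool_rot: [[0.993, -0.119, 0.0], [-0.119, -0.993, -0.0], [0.0, 0.0, -1.0]]
wrist_force: [-0.2, 0.5, -0.9]
grip_width: 0.0853
grasp_force: 0.0
```

Run:
```python
from h import *
import cv2,pickle
go(.549,-.323,.2,-.12)
m=ctrl.camera_model('wrist');w=ctrl.grab_frame('wrist');pickle.dump(m,open('w6.pkl','wb'))
s=ctrl.grab_frame('side')
c=np.zeros((600,640,3),np.uint8);c[:400]=w
c[400:,:400]=cv2.resize(s[140:230,190:370],(400,200),interpolation=cv2.INTER_CUBIC)
cv2.imwrite('pics/w6.png',c[:,:,::-1])
```

```text
t 13.65 pos [ 0.5481 -0.3216  0.2336] ang -0.1198 F [-0.2  0.5 -0.9] w 0.0853 g 0.0 => shift [0.001  0.0013 0.0336] yaw 0.0 zaxis [ 0. -0. -1.]
```

View pics/w6.png

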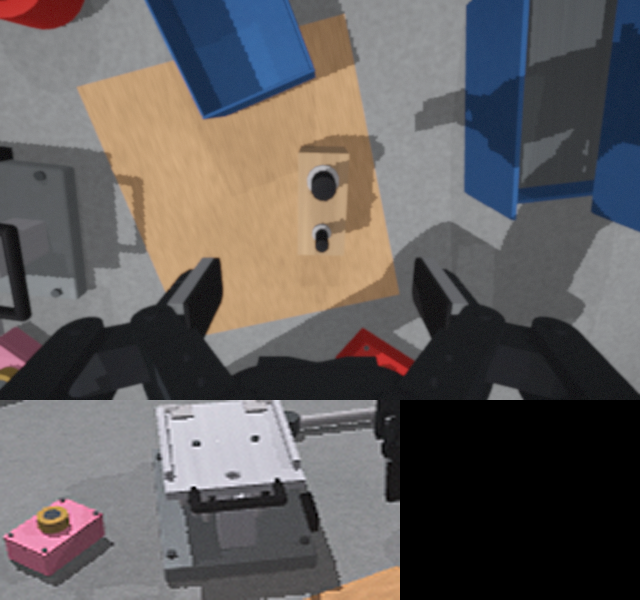

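The lid has come down onto the unit, with its hole visible in the side inset. In the wrist view the thick pin's grip top is at (323,187) with its collar at (322,180), and the slim pin is at (321,240).

Run:
```python
from h import *
import pickle
W=pickle.load(open('w6.pkl','rb'))
print(ray(W,[323,187],.096),ray(W,[322,180],.064))
c=ray(W,[323,187],.096);go((c[0]+.5485)/2,(c[1]-.3235)/2,.067,-.12)
```

```text
[ 0.54989676 -0.32652629  0.096     ] [ 0.54897345 -0.32597957  0.064     ]
t 13.75 pos [ 0.5481 -0.3218  0.2334] ang -0.12 F [ 0.3  0.3 -0.3] w 0.0854 g 0.0 => shift [0.0015 0.003  0.1664] yaw 0.0 zaxis [ 0. -0. -1.]
```

Request:
apply_moves(
  plan=[
    [1, 0.0015, 0.0035, 0.05, 0],
    [1, 0.0015, 0.0035, 0.1, 0],
    [1, 0.0015, 0.0035, 0.135, 0],
    [1, 0.0015, 0.0035, 0.155, 0],
    [1, 0.0015, 0.0035, 0.166, 0],
    [1, 0.0015, 0.0035, 0.166, 0],
    [0.6, 0.0015, 0.0035, 0.166, 0],
    [0.2, 0.0015, 0.0035, 0.166, 0],
  ],
  squeeze=80,
)

```text
t: 14.55
position: [0.5502, -0.3264, 0.0691]
tool_rot: [[0.993, -0.12, 0.003], [-0.12, -0.993, -0.002], [0.003, 0.002, -1.0]]
wrist_force: [-0.4, -0.4, 0.2]
grip_width: 0.0591
grasp_force: 0.0
```

Request:
apply_moves(
  plan=[
    [0, 0, 0, 0, 0],
    [0, 0, 0, 0, 0],
    [0, 0, 0, 0, 0],
    [0, 0, 0, 0, 0],
    [0, 0, 0, 0, 0],
    [0, 0, 0, 0, 0],
    [0, 0, 0, 0, 0],
    [0, 0, 0, 0, 0],
  ],
)

```text
t: 15.35
position: [0.5497, -0.326, 0.0686]
tool_rot: [[0.993, -0.12, 0.002], [-0.12, -0.993, -0.001], [0.002, 0.001, -1.0]]
wrist_force: [0.1, -0.2, 6.1]
grip_width: 0.0218
grasp_force: 78.2
```

Request:
apply_moves(
  plan=[
    [0, 0, 0, -0.02, 0],
    [0, 0, 0, -0.06, 0],
    [0, 0, 0, -0.1, 0],
    [0, -0.01, -0.043, -0.14, 0],
    [0, -0.02, -0.086, -0.14, 0],
    [0, -0.03, -0.13, -0.14, 0],
    [0, -0.04, -0.172, -0.14, 0],
    [0, -0.05, -0.215, -0.14, 0],
  ],
)

```text
t: 16.15
position: [0.5245, -0.1044, 0.2071]
tool_rot: [[0.993, -0.12, -0.0], [-0.12, -0.993, 0.0], [-0.0, -0.0, -1.0]]
wrist_force: [1.1, 0.8, -1.5]
grip_width: 0.0218
grasp_force: 79.5
```

Request:
apply_moves(
  plan=[
    [0, -0.01, -0.043, 0, 0],
    [0, -0.02, -0.086, 0, 0],
    [0, -0.028, -0.12, 0, 0],
    [0, -0.028, -0.128, 0, 0],
    [0, -0.028, -0.128, 0, 0],
    [0, -0.028, -0.128, 0, 0],
    [0, -0.028, -0.128, 0, 0],
    [0, -0.028, -0.128, 0, 0],
  ],
)

```text
t: 16.95
position: [0.513, 0.023, 0.2071]
tool_rot: [[0.993, -0.122, -0.0], [-0.122, -0.993, -0.0], [-0.0, 0.0, -1.0]]
wrist_force: [0.8, 0.5, -1.5]
grip_width: 0.0216
grasp_force: 79.6
```

Run:
```python
from h import *
import cv2,pickle
go(.5138,.0243,.2,-.12)
m=ctrl.camera_model('wrist');w=ctrl.grab_frame('wrist');pickle.dump(m,open('w7.pkl','wb'))
s=ctrl.grab_frame('side');np.save('pics/s7.npy',s)
c=np.zeros((600,640,3),np.uint8);c[:400]=w
c[400:,:400]=cv2.resize(s[120:220,215:415],(400,200),interpolation=cv2.INTER_CUBIC)
cv2.imwrite('pics/w7.png',c[:,:,::-1])
```

```text
t 16.95 pos [0.513  0.023  0.2071] ang -0.122 F [ 0.8  0.5 -1.5] w 0.0216 g 79.6 => shift [ 0.0006 -0.0014  0.0071] yaw -0.002 zaxis [-0. -0. -1.]
```

View pics/w7.png

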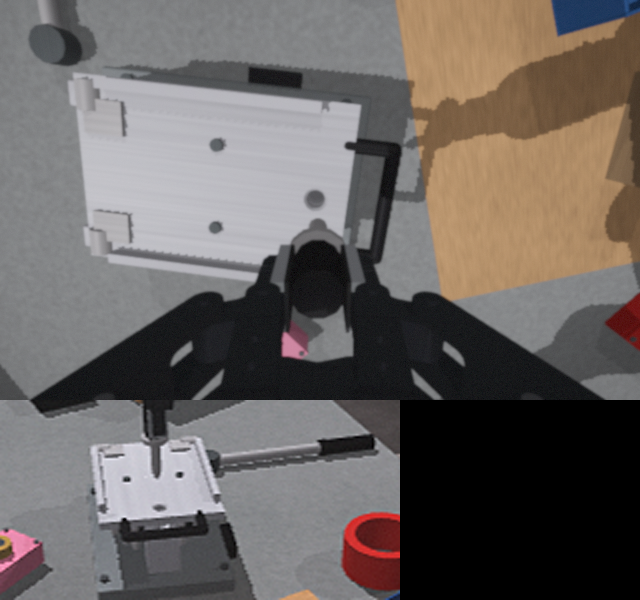

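The lid hole shows at wrist (315,199), just beyond the pin's nose near (317,222). The lid rests slightly ajar and the pin hangs straight in the side inset.

Run:
```python
from h import *
import pickle
W=pickle.load(open('w7.pkl','rb'));S=ctrl.camera_model('side')
for z in(.092,.1045,.11):print('hole',z,ray(W,[315,199],z),'side',ray(S,[215+159/2,120+107/2],z))
for z in(.1465,.15):print('tip seen',ray(W,[317,222],z))
print('tip pred px',proj(W,[[.513,.023,.1465],[.513,.023,.1565]]),'side',proj(S,[[.513,.023,.1465]]),'seen',215+156/2,120+76/2)
```

```text
hole 0.092 [0.51102568 0.02562023 0.092     ] side [0.52029712 0.04196452 0.092     ]
hole 0.1045 [0.51465453 0.02508762 0.1045    ] side [0.51415846 0.02315863 0.1045    ]
hole 0.11 [0.51625123 0.02485327 0.11      ] side [0.51145745 0.01488403 0.11      ]
tip seen [0.51082136 0.02395076 0.1465    ]
tip seen [0.51211408 0.02379036 0.15      ]
tip pred px [[318.01984448 218.78265634]
 [318.05990528 224.13360152]] side [[293.32372349 158.57614719]] seen 293.0 158.0
```

Request:
apply_moves(
  plan=[
    [0, 0.001, -0.0014, 0.01, 0],
    [0, 0.001, -0.0014, 0.02, 0],
    [0, 0.001, -0.0014, 0.03, 0],
    [0, 0.001, -0.0014, 0.03, 0],
    [0, 0.001, -0.0014, 0.035, 0],
    [0, 0.001, -0.0014, 0.04, 0],
    [0, 0.001, -0.0014, 0.045, 0],
    [0, 0.001, -0.0014, 0.05, 0],
  ],
)

```text
t: 17.85
position: [0.514, 0.0256, 0.157]
tool_rot: [[0.993, -0.12, 0.0], [-0.12, -0.993, -0.0], [0.0, 0.0, -1.0]]
wrist_force: [0.6, -0.9, -1.4]
grip_width: 0.0219
grasp_force: 79.6
```

```bash
python3 -c "
from h import *
go(.5142,.0243,.13,-.12)"
```

```text
t 17.85 pos [0.514  0.0256 0.157 ] ang -0.1201 F [ 0.6 -0.9 -1.4] w 0.0219 g 79.6 => shift [0.0003 0.0013 0.027 ] yaw -0.0 zaxis [ 0. -0. -1.]
```

Request:
apply_moves(
  plan=[
    [0, 0, 0.001, 0.003, 0],
    [0, 0, 0.001, 0.006, 0],
    [0, 0, 0.001, 0.009, 0],
    [0, 0, 0.001, 0.012, 0],
    [0, 0, 0.001, 0.015, 0],
    [0, 0, 0.001, 0.018, 0],
    [0, 0, 0.001, 0.021, 0],
    [0, 0, 0.001, 0.024, 0],
  ],
)

```text
t: 18.65
position: [0.514, 0.0245, 0.1331]
tool_rot: [[0.993, -0.12, 0.0], [-0.12, -0.993, -0.0], [0.0, 0.0, -1.0]]
wrist_force: [-0.2, -0.2, -0.2]
grip_width: 0.0219
grasp_force: 79.6
```

Request:
apply_moves(
  plan=[
    [0, 0, 0, 0.003, 0],
    [0, 0, 0, 0.006, 0],
    [0, 0, 0, 0.009, 0],
    [0, 0, 0, 0.012, 0],
    [0, 0, 0, 0.015, 0],
    [0, 0, 0, 0.018, 0],
    [0, 0, 0, 0.02, 0],
    [0, 0, 0, 0.02, 0],
  ],
)

```text
t: 19.45
position: [0.5139, 0.0244, 0.1131]
tool_rot: [[0.993, -0.12, 0.0], [-0.12, -0.993, -0.0], [0.0, 0.0, -1.0]]
wrist_force: [1.7, -1.0, -1.1]
grip_width: 0.022
grasp_force: 79.6
```

Request:
apply_moves(
  plan=[
    [0, 0, 0, 0.002, 0],
    [0, 0, 0, 0.004, 0],
    [0, 0, 0, 0.006, 0],
    [0, 0, 0, 0.007, 0],
    [0, 0, 0, 0.008, 0],
    [0, 0, 0, 0.009, 0],
    [0, 0, 0, 0.009, 0],
    [0, 0, 0, 0.009, 0],
  ],
)

```text
t: 20.25
position: [0.514, 0.0241, 0.1047]
tool_rot: [[0.993, -0.12, 0.0], [-0.12, -0.993, -0.001], [0.001, 0.001, -1.0]]
wrist_force: [-0.6, -3.3, 5.1]
grip_width: 0.0217
grasp_force: 80.0
```

Request:
apply_moves(
  plan=[
    [0, 0, 0, 0.001, 0],
    [0, 0, 0, 0.0015, 0],
    [0, 0, 0, 0.002, 0],
    [0, 0, 0, 0.0025, 0],
    [0, 0, 0, 0.003, 0],
    [0, 0, 0, 0.003, 0],
    [0, 0, 0, 0.003, 0],
    [0, 0, 0, 0.003, 0],
  ],
  squeeze=110,
)

```text
t: 21.05
position: [0.514, 0.024, 0.1026]
tool_rot: [[0.993, -0.12, 0.001], [-0.12, -0.993, -0.001], [0.001, 0.001, -1.0]]
wrist_force: [-1.3, -2.8, 11.2]
grip_width: 0.021
grasp_force: 108.7
```

Request:
apply_moves(
  plan=[
    [0, 0, 0, 0.001, 0],
    [0, 0, 0, 0.002, 0],
    [0, 0, 0, 0.003, 0],
    [0, 0, 0, 0.003, 0],
    [0, 0, 0, 0.003, 0],
    [0, 0, 0, 0.003, 0],
    [0, 0, 0, 0.003, 0],
    [0, 0, 0, 0.003, 0],
  ],
)

```text
t: 21.85
position: [0.5141, 0.0239, 0.1025]
tool_rot: [[0.993, -0.119, 0.002], [-0.119, -0.993, -0.002], [0.003, 0.001, -1.0]]
wrist_force: [-7.1, -3.9, 30.4]
grip_width: 0.021
grasp_force: 111.0
```

The stop is solid at TCP z = 0.1025, which puts the collar underside at 0.092, the closed lid's upper face. The push is about 30 N, so I'm handing in.

```bash
python3 -c "
from h import *
go(.514,.024,.1025,-.12)
print(ctrl.sign_off())"
```

```text
t 21.85 pos [0.5141 0.0239 0.1025] ang -0.1197 F [-7.1 -3.9 30.4] w 0.021 g 111.0 => shift [-0.0001 -0.     -0.    ] yaw 0.0 zaxis [ 0.002 -0.002 -1.   ]
the job is handed in; nothing more can be done
None
```

I handed in the job at about 22 s: the unit is in the nest, the lid is shut and the thick pin is seated through it, with the arm still pressing at about 30 N. I judged the final shut position from tool height and force because my picture views were used up, and the hand-in gave no verdict.

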